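Stand the toppled lacquer pieces back on their plates

ROBOT

A 7-joint arm with a two-finger parallel gripper is mounted at the origin on the work surface. World frame = base frame: x ahead of the robot, y to its left, z up, the work surface at z = 0. Lengths are in m, angles in rad, forces in N, time in s.
With the tool pointing down it reaches from about 0.425 to 0.875 m from the base axis. Payload 4.7 kg.
Tool frame: the origin (TCP) lies at the very end of the fingers, on their centre line; the grasp point (between the pads) lies 19 mm behind it; z points along the fingers, y is the line along which they close (so a half turn about z gives the same grasp; the last joint's range is limited). The gripper opens to 87 mm and grips with 3 to 60 N. Pads are 19 mm wide; open, the fingers measure 117 mm over their backs; the gripper's body (75 mm by 190 mm) begins 51 mm behind the grasp point.
Start: joints at [1.327, 0.321, -0.07, 1.45, 0.023, 1.371, -0.057], TCP at [0.166, -0.629, 0.187] pointing down, gripper open.
Joint ranges: [-2.86, 2.86], [-0.3, 2.09], [-1.38, 1.24], [0.06, 2.45], [-1.56, 4.7], [0.09, 2.05], [-2.69, 2.69]. Speed limits (rad/s): [2.57, 2.57, 3.14, 3.14, 3.14, 3.14, 3.14].

INTERFACE

Orientations are given as a rotation vector (axis times angle).
In Python, from bench import ctrl gives the robot as it stands.
- The arm moves only by the tool jog_arm, never from a script. Its argument "commands" is a list of rows, each a list of 7 numbers: the opening, from 0 (shut) to 1 (fully open), then the shift along the world's x, y, z scaled (see below), then the turn, a rotation vector about the world's x, y, z scaled (see below). A call has exactly 5 rows; each row is the pose to reach, as a shift and turn from the pose commanded when the call began; what a row does not reach only later rows make up. The controller multiplies each number of a shift by 0.5 m and each number of a turn by 30 degrees. A row lasts 1/12 s, in which the tool goes at most 41.7 mm and 7.16 degrees, less where a joint would pass 70% of its speed; a pose out of reach is approached as far as the arm can. A call with a number of a shift or a turn outside -1 to 1 is refused whole. A call with a gripper value outside its range is refused whole. The fingers move at their own pace and stop on an object; "grip_force" is the grip in N (left out, the last holds). Time passes only in rows, so rows that repeat a pose let the fingers close, or fill a call up. It gives the time, the measured TCP pose, the force, the opening and the grip force at its end, in the units of the state.
- ctrl.get_state(): the state, without advancing time (a new reading comes with each control period).
- ctrl.get_image(name): name is "scene" or "top"; returns a dict with "frame" (384x512x3 uint8, red, green, blue), "vfov" (degrees; the focal length in pixels is half the picture's height over the tangent of half this angle, whatever the lens; pixels are square), "cx", "cy" (the principal point, pixels), "distortion" ([k1, k2, p1, p2, k3] as OpenCV has them; the pictures are not rectified), "camera_from_world" (4x4, takes a point from world to camera coordinates). Camera axes: x right, y down, z forward; pixel columns grow to the right and rows downward; lengths in m; the calibration is good to about 2 mm. A picture is of the moment at which its call begins. There is no depth.
- ctrl.close_job(): hands the job in; it is judged then, once.
The state is a dict: "time": time; "joint_positions": joint angles; "qd": joint speeds; "joint_torque": joint torques, N m; "position": TCP position; "tool_rot": TCP orientation; "ft_force": force on the tool from outside, world axes, zero at the start; "torque": the same for the moment, N m; "grip_width": opening from 0.0 (shut) to 1.0 (fully open); "grip_force": force on a finger pad.
Only numpy, scipy, OpenCV 4.12 (cv2) and the standard library are available. Lean on these libraries where they do the work, as an engineer would, in place of code of your own. Each camera call takes 0.05 s, during which the arm holds its last target. There are 200 camera calls.

TASK

Two lacquered pieces, a square box and a round cup, each glued to a square plywood holding plate, have been knocked over on the bench. Push each one with your fingertips so that it tips back up and stands flat on its plate, close to where it lay. Do not pinch, lift or carry them, and leave the bowl, the jar and the block alone.

Things in the scene. Friction and masses are not known exactly. Their poses are not given: they have to be found in the camera images.
- box_piece: Dark brown open square box, 50 x 50 x 115 mm, on the middle of a square plywood plate 120 x 120 x 12 mm; about 0.25 kg, centre of mass about 27 mm from the underside. Origin: centre of the plate's underside; z towards the mouth, x and y along the plate's edges. It starts lying on the plate's +x edge and the mouth's rim: z dips 17 deg towards the mouth, origin 61 mm up, top of the box 81 mm up at the plate.
- cup_piece: Dark brown open round cup, 56 mm across the mouth, 80 mm tall, on the middle of a square plywood plate 110 x 110 x 12 mm; about 0.2 kg, centre of mass about 18 mm from the underside. Origin and axes as for the box. It starts lying on the plate's +x edge and the mouth's rim: z dips 19 deg towards the mouth, origin 56 mm up, top of the cup at most 78 mm up.
- box_edge (a point): Middle of the free upper edge of the lying box's plate, on the face that carries the box (the plate's -x edge); 115 mm above the bench at the start. The plate stands out 35 mm beyond the box. Pushed here level, away from the mouth, the piece turns about the plate's lower edge (it may slide a little first) and drops upright by itself once the plate leans about 25 deg past vertical.
- cup_edge (a point): The same point on the cup's plate: middle of its free upper (-x) edge, on the face that carries the cup; 104 mm above the bench at the start. The plate stands out 27 mm beyond the cup's mouth and 35 mm beyond its foot. It stands up in the same way.
- bowl: Bystander: white ceramic bowl, 110 mm across, 55 mm tall, standing; origin at the centre of its underside.
- jar: Bystander: amber glass jar with a white cap, 48 mm across, 75 mm tall, standing; origin at the centre of its underside.
- block: Bystander: upright wooden block 40 mm square with a dark cube on top, 44 mm square, 90 mm tall in all; origin at the centre of its underside.
Mind the look-alikes: they are no part of the job. What is shaped like the cup_piece but blue or orange is not meant.

How it is judged:
By the outcome, as a careful person would: the job done as asked, in the order asked, and still so for the second after the job is handed in, with the robot touching nothing.
It also fails if it takes over 64 s, if anything falls off the work surface, if the arm or the gripper's body presses on something with over 40 N, if the wrist force passes 120 N, or if a joint passes its speed limit or range.

## Working session

There is one attempt and no reset: what is moved stays moved. The work goes in short steps, Python scripts to look and compute and a tool call to move; the robot and the scene stay as the last step left them, time stands still between calls to the robot, and variables do not carry over. Pictures are saved under pics/ and viewed, at most 10 in all, crops included, and the job is handed in when it is done.

Besides the shell and the picture viewer there is one more tool, called after "Call:" by a JSON object that holds its "op" and its "data". jog_arm: Moves the arm, as the interface text tells. Shifts and turns lie within -1 to 1; 1 stands for 0.5 m of shift or 30 degrees of turn. Its arguments: {"type":"object","properties":{"commands":{"type":"array","items":{"type":"array","items":{"type":"number","minimum":-1,"maximum":1}}},"grip_force":{"type":"number"}},"required":["commands"]}

```bash
mkdir -p pics && cat > h.py <<'E'
import numpy as np, cv2
from bench import ctrl
def grab(n):
    d=ctrl.get_image(n); f=d["frame"]; h=f.shape[0]
    fl=h/2/np.tan(np.radians(d["vfov"])/2)
    K=np.array([[fl,0,d["cx"]],[0,fl,d["cy"]],[0,0,1]])
    return f,K,np.array(d["distortion"],float),np.array(d["camera_from_world"])
def ray(c,uv):
    f,K,D,T=c; p=cv2.undistortPoints(np.array([[uv]],float),K,D)[0,0]
    R=T[:3,:3]; return -R.T@T[:3,3], R.T@np.array([p[0],p[1],1])
def onz(c,uv,z):
    o,d=ray(c,uv); return o+d*(z-o[2])/d[2]
def proj(c,P):
    f,K,D,T=c; return cv2.projectPoints(np.array(P,float).reshape(-1,3),cv2.Rodrigues(T[:3,:3])[0],T[:3,3],K,D)[0][:,0]
E
python3 - <<'E'
from h import *
for n in("top","scene"):
    c=grab(n); cv2.imwrite(f"pics/{n}0.png",cv2.resize(c[0][...,::-1],(800,600),interpolation=cv2.INTER_CUBIC))
    print(n,ray(c,(256,192)))
s=ctrl.get_state();print(s["time"],s["position"],s["tool_rot"])
E
```

```text
top (array([ 0.46905781, -0.0130804 ,  0.86596602]), array([ 0.12376426,  0.03729379, -0.99161424]))
scene (array([ 1.22148127, -0.03215132,  0.742164  ]), array([-0.70487994,  0.02992495, -0.70897705]))
0.1 [ 0.16551383 -0.62801385  0.18576728] [-3.11386617e+00 -4.03559672e-01  4.97911167e-04]
```

View pics/top0.png

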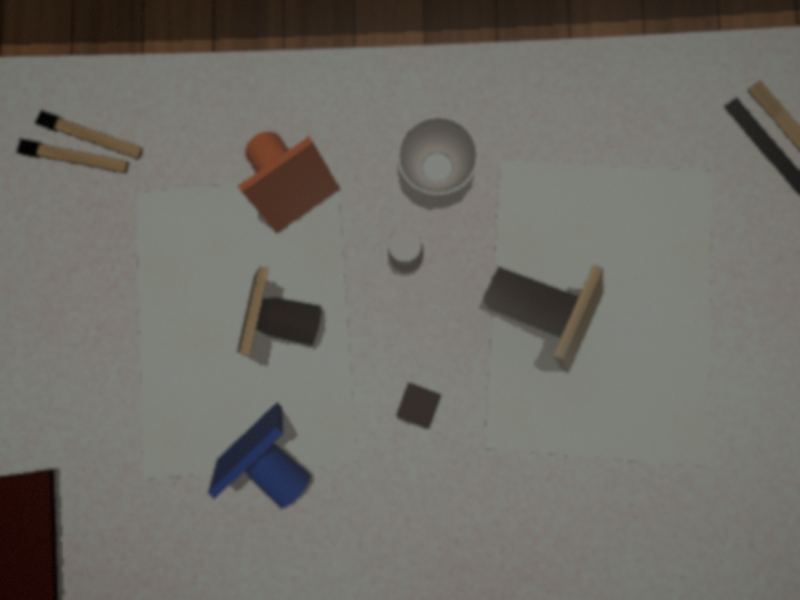

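View pics/scene0.png

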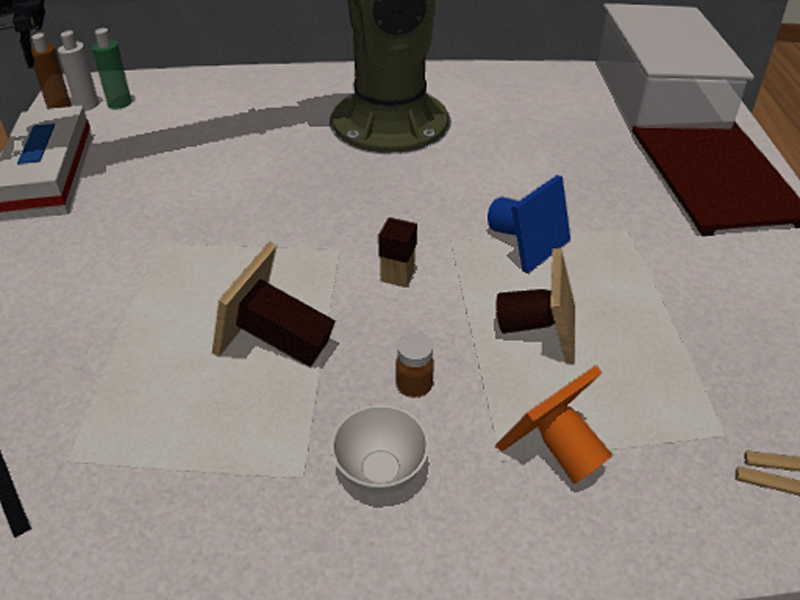

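The top view shows the box plate's strip at (600,268)-(558,360) with the mouth at the left, near (490,285). The cup plate's strip is at (265,268)-(243,354) with the mouth at the right, near (320,325). All pixel positions are in the enlarged picture. The scene view agrees: the two dark pieces point towards the centre, and the blue and orange ones are look-alikes.

```bash
python3 - <<'E'
from h import *
c=grab("top"); s=grab("scene")
hsv=cv2.cvtColor(cv2.GaussianBlur(c[0],(3,3),0),cv2.COLOR_RGB2HSV)
def blob(roi,m):
    x0,y0,x1,y1=roi; k=np.zeros_like(m); k[y0:y1,x0:x1]=m[y0:y1,x0:x1]
    cs=cv2.findContours(k,0,1)[0]; return max(cs,key=cv2.contourArea)
wood=((hsv[...,1]>85)&(hsv[...,2]>85)).astype(np.uint8)
dark=(hsv[...,2]<75).astype(np.uint8)
vis=c[0][...,::-1].copy()
for n,roi,zt,zc,L,lean in(("box",(300,160,395,245),.115,.081,.12,17),("cup",(145,165,215,235),.104,.078,.11,19)):
    b=blob(roi,wood); r=cv2.minAreaRect(b); q=cv2.boxPoints(r)
    d=blob(roi,dark); m=cv2.moments(d); dc=np.array([m["m10"],m["m01"]])/m["m00"]
    cv2.polylines(vis,[np.int32(q)],True,(0,255,0),1); cv2.drawContours(vis,[d],-1,(0,0,255),1)
    P=np.array([onz(c,p,zt) for p in q]); D=onz(c,dc,.05)
    ctr=P.mean(0); e=[np.linalg.norm(P[1]-P[0]),np.linalg.norm(P[2]-P[1])]
    ax=(P[1]-P[0] if e[0]>e[1] else P[2]-P[1]); ax/=np.linalg.norm(ax)
    nrm=np.array([-ax[1],ax[0],0]); nrm*=np.sign(nrm@(D-ctr))
    # side facing the piece
    near=P[np.argsort(P@nrm)[2:]].mean(0)
    print(n,"rect mm",np.round(np.array(e)*1e3,1),"edge mid",near.round(4),"mouthdir deg",np.degrees(np.arctan2(nrm[1],nrm[0])).round(1),"axis",np.degrees(np.arctan2(*(D-ctr)[[1,0]])).round(1), "r",np.hypot(*near[:2]).round(3))
    # check in scene: 4 corners of carrying-face edges
    th=np.radians(lean); up=nrm*np.sin(th)+np.array([0,0,np.cos(th)])
    A=[near+k*ax*L/2-w*up*L for k,w in((1,0),(-1,0),(-1,1),(1,1))]
    for p in proj(s,A): cv2.circle(s[0],tuple(int(v) for v in p),2,(0,255,0),-1)
o=np.hstack([vis[140:260,130:410],s[0][140:260,120:400,::-1]])
cv2.imwrite("pics/chk.png",cv2.resize(np.vstack([o[:,:280],o[:,280:]]),None,fx=2.4,fy=2.4))
for n,uv in(("jar",(259,158)),("block",(268,260))): print(n,onz(c,uv,.08).round(3))
E
```

```text
box rect mm [72.4  8.1] edge mid [ 0.5638 -0.1993  0.115 ] mouthdir deg 61.3 axis 86.7 r 0.598
cup rect mm [102.   11.4] edge mid [0.5543 0.1899 0.104 ] mouthdir deg -101.9 axis -103.4 r 0.586
jar [0.635 0.009 0.08 ]
block [ 0.435 -0.004  0.08 ]
```

View pics/chk.png

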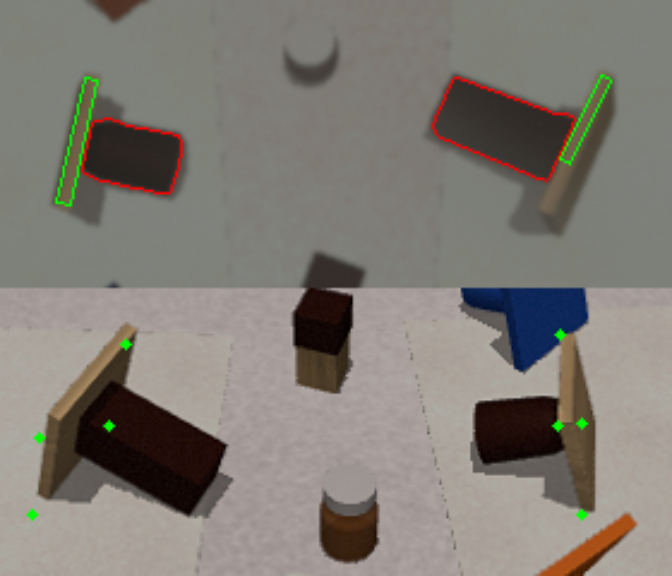

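The cup's fit agrees with the scene view. The box's wood mask was cut short, so I'll redo it with a looser threshold.

```bash
python3 - <<'E'
from h import *
c=grab("top"); s=grab("scene")
hsv=cv2.cvtColor(c[0],cv2.COLOR_RGB2HSV)
print(hsv[205:232:3,363:368].tolist()[::3])
x0,y0,x1,y1=335,160,400,245
m=np.zeros(hsv.shape[:2],np.uint8); m[y0:y1,x0:x1]=((hsv[...,1]>55)&(hsv[...,2]>68)&(hsv[...,0]<30))[y0:y1,x0:x1]
b=max(cv2.findContours(m,0,1)[0],key=cv2.contourArea); q=cv2.boxPoints(cv2.minAreaRect(b))
P=np.array([onz(c,p,.115) for p in q]); e=[np.linalg.norm(P[1]-P[0]),np.linalg.norm(P[2]-P[1])]
ax=P[1]-P[0] if e[0]>e[1] else P[2]-P[1]; ax/=np.linalg.norm(ax); n=np.array([-ax[1],ax[0],0]); n*=np.sign(n[1])
near=P[np.argsort(P@n)[2:]].mean(0)
print(np.round(e,4),near.round(4),np.degrees(np.arctan2(n[1],n[0])).round(1))
th=np.radians(17); up=n*np.sin(th)+np.array([0,0,np.cos(th)])
A=[near+k*ax*.06-w*up*.12 for k,w in((1,0),(-1,0),(-1,1),(1,1))]
vis=c[0].copy(); cv2.polylines(vis,[np.int32(q)],True,(0,255,0),1)
for p in proj(s,A): cv2.circle(s[0],tuple(int(v) for v in p),1,(0,255,0),-1)
o=np.hstack([vis[150:250,290:410],s[0][145:245,120:240]])
cv2.imwrite("pics/chk2.png",cv2.resize(o[...,::-1],None,fx=3.3,fy=3.3))
E
```

```text
[[[18, 74, 79], [17, 84, 100], [17, 84, 112], [17, 84, 115], [17, 87, 112]], [[17, 80, 112], [17, 78, 108], [18, 78, 105], [18, 75, 98], [18, 70, 88]], [[19, 62, 91], [19, 58, 84], [20, 57, 81], [18, 57, 81], [19, 54, 81]]]
[0.1184 0.0229] [ 0.5476 -0.188   0.115 ] 63.3
```

View pics/chk2.png

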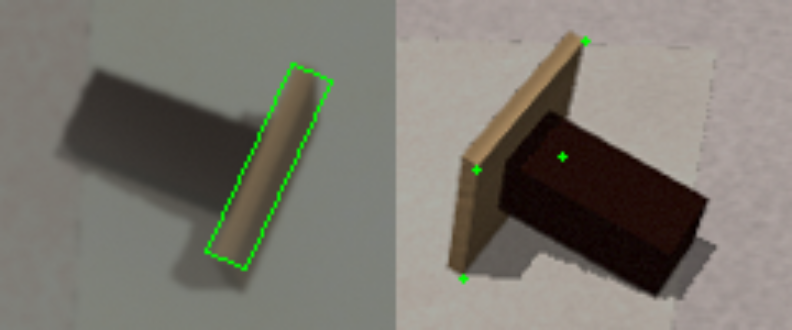

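The box's upper edge shows as a strip about 118 mm long, and the scene check puts my fit within about 3 mm. I'll take its middle as (0.546, -0.191) with the mouth direction at 63-64 deg. Next I move above the box with the fingers open to straddle it and the tool's y axis along the plate edge.

Call:
{"op": "jog_arm", "data": {"commands": [[0.9,0.05,0.06,0,0,0,0.1],[0.9,0.1,0.12,0,0,0,0.2],[0.9,0.15,0.18,0,0,0,0.3],[0.9,0.2,0.24,0,0,0,0.4],[0.9,0.25,0.3,0,0,0,0.5]]}}

```text
time: 0.72
position: [0.2916, -0.477, 0.1868]
tool_rot: [3.035, 0.81, -0.0]
ft_force: [-0.4, -0.6, 0.1]
grip_width: 0.908
grip_force: 0.0
```

Call:
{"op": "jog_arm", "data": {"commands": [[0.9,0.05,0.06,0,0,0,0.1],[0.9,0.1,0.12,0,0,0,0.2],[0.9,0.15,0.18,0,0,0,0.3],[0.9,0.2,0.24,0,0,0,0.4],[0.9,0.25,0.3,0,0,0,0.5]]}}

```text
time: 1.13
position: [0.4166, -0.327, 0.1871]
tool_rot: [2.903, 1.2, 0.0]
ft_force: [1.6, -0.0, -0.9]
grip_width: 0.9
grip_force: 0.0
```

Call:
{"op": "jog_arm", "data": {"commands": [[0.9,0.05,0.06,0,0,0,0.1],[0.9,0.1,0.12,0,0,0,0.2],[0.9,0.15,0.18,0,0,0,0.3],[0.9,0.2,0.24,0,0,0,0.4],[0.9,0.25,0.3,0,0,0,0.5]]}}

```text
time: 1.55
position: [0.5416, -0.1771, 0.1871]
tool_rot: [2.721, 1.568, 0.0]
ft_force: [-0.2, -0.5, -0.1]
grip_width: 0.898
grip_force: 0.0
```

Call:
{"op": "jog_arm", "data": {"commands": [[0.9,0.034,0.022,0,0,0,0.1],[0.9,0.034,0.022,-0.05,0,0,0.1],[0.9,0.034,0.022,-0.11,0,0,0.1],[0.9,0.034,0.022,-0.16,0,0,0.1],[0.9,0.034,0.022,-0.184,0,0,0.1]]}}

```text
time: 1.97
position: [0.5555, -0.1669, 0.0913]
tool_rot: [-2.678, -1.635, 0.005]
ft_force: [-0.3, -0.3, 0.2]
grip_width: 0.898
grip_force: 0.0
```

```bash
python3 - <<'E'
from h import *
s=grab("scene");t=grab("top")
o=np.hstack([t[0][130:290,290:450],s[0][110:270,100:260]])
cv2.imwrite("pics/b1.png",cv2.resize(o[...,::-1],None,fx=2.4,fy=2.4))
print(ctrl.get_state()["position"])
E
```

```text
[ 0.55573887 -0.16720699  0.09246148]
```

View pics/b1.png

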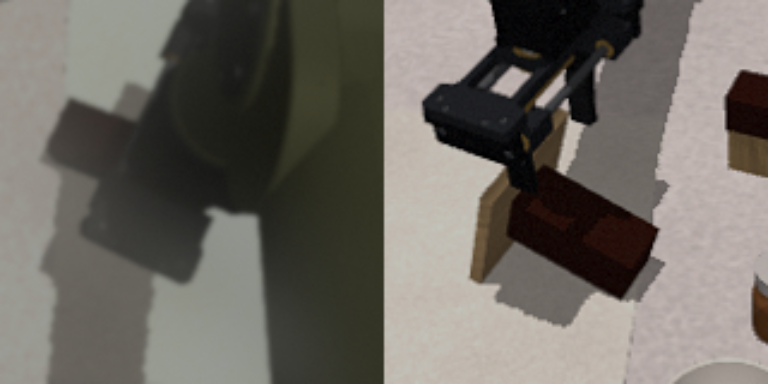

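The open fingers straddle the box in front of the plate: the near one is at about (522,185) and the far one at (582,110) in the right panel. Now I push level, away from the mouth.

Call:
{"op": "jog_arm", "data": {"commands": [[0.9,-0.01,-0.02,0,0,0,0],[0.9,-0.02,-0.04,0,0,0,0],[0.9,-0.03,-0.06,0,0,0,0],[0.9,-0.04,-0.08,0,0,0,0],[0.9,-0.05,-0.1,0,0,0,0]]}}

```text
time: 2.48
position: [0.5323, -0.2198, 0.0959]
tool_rot: [2.682, 1.633, 0.001]
ft_force: [-0.4, -0.4, 0.0]
grip_width: 0.898
grip_force: 0.0
```

Call:
{"op": "jog_arm", "data": {"commands": [[0.9,-0.005,-0.01,0,0,0,0],[0.9,-0.01,-0.02,0,0,0,0],[0.9,-0.015,-0.03,0,0,0,0],[0.9,-0.02,-0.04,0,0,0,0],[0.9,-0.02,-0.04,0,0,0,0]]}}

```text
time: 2.9
position: [0.5221, -0.2388, 0.0947]
tool_rot: [2.683, 1.634, -0.001]
ft_force: [0.1, -0.4, 0.3]
grip_width: 0.897
grip_force: 0.0
```

```bash
python3 - <<'E'
from h import *
s=grab("scene")
cv2.imwrite("pics/b2.png",cv2.resize(s[0][100:270,70:260,::-1],None,fx=2.4,fy=2.4))
st=ctrl.get_state();print(st["position"],st["ft_force"])
E
```

```text
[ 0.52246054 -0.23802262  0.09470537] [ 0.89781051  0.35350509 -0.21254975]
```

View pics/b2.png

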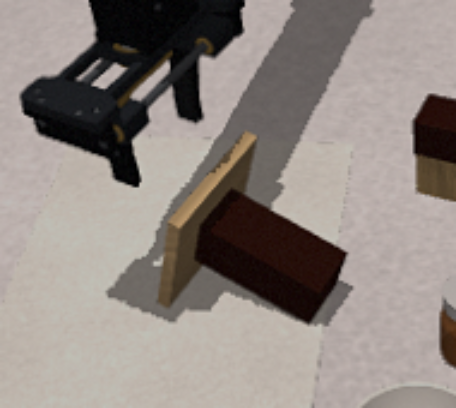

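The push never touched the box: the fingers went to the far side of the plate and the force stayed at zero. I'll check where they really are by projecting their reported tips into both views.

```bash
python3 - <<'E'
from h import *
s=grab("scene"); t=grab("top"); st=ctrl.get_state(); p=np.array(st["position"]); R=cv2.Rodrigues(np.array(st["tool_rot"]))[0]
print(p, R.round(2).tolist())
for k in(-.045,0,.045):
  for c in(s,t): print(k,proj(c,p+k*R[:,1])[0].round(0), end=" ")
n=np.array([.45,.89,0]);ax=np.array([.89,-.45,0]);m=np.array([.546,-.191,.115])
for k in(-.06,.06):
  q=proj(s,m+k*ax)[0]; cv2.circle(s[0],tuple(int(v) for v in q),2,(0,255,0),-1); print(q)
for k in(-.045,.045):
  q=proj(s,p+k*R[:,1])[0]; cv2.circle(s[0],tuple(int(v) for v in q),2,(255,0,0),-1)
cv2.imwrite("pics/b3.png",np.hstack([cv2.resize(x[...,::-1],None,fx=2.2,fy=2.2) for x in(s[0][100:270,90:260],t[0][120:290,280:450])]))
E
```

```text
[ 0.52293228 -0.2369927   0.09475062] [[0.46, 0.89, 0.0], [0.89, -0.46, 0.0], [0.0, 0.0, -1.0]]
-0.045 [153. 162.] -0.045 [381. 233.] 0 [141. 176.] 0 [391. 211.] 0.045 [128. 190.] 0.045 [400. 190.] [176.59477386 157.48455748]
[143.46594048 195.4351027 ]
```

View pics/b3.png

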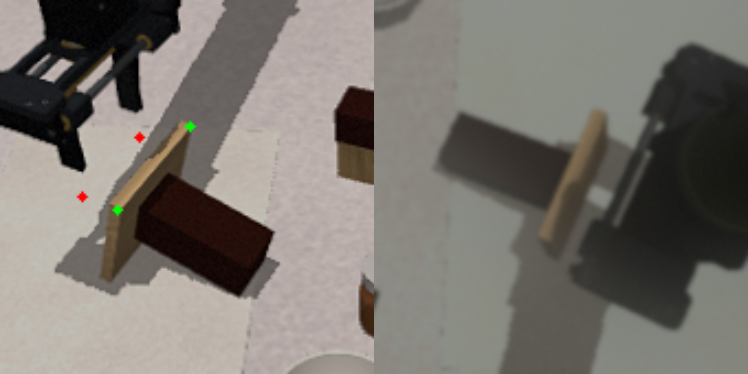

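The real fingertips, at about (123,176) and (149,149) in the raw scene image, sit about 13 px above where the reported TCP puts them. I'll work out their height.

```bash
python3 - <<'E'
from h import *
from scipy.optimize import least_squares
s=grab("scene"); st=ctrl.get_state(); p=np.array(st["position"]); R=cv2.Rodrigues(np.array(st["tool_rot"]))[0]
for dz in(0,.015,.02,.025,.03): print(dz,[proj(s,p+[0,0,dz]+k*R[:,1])[0].round(1).tolist() for k in(-.046,.046)])
# dark finger pixels lowest points
g=s[0].max(2); k=(g<45).astype(np.uint8); k[:, :110]=0;k[:,165:]=0;k[:130]=0
for x in range(112,165,3):
    r=np.where(k[:200,x])[0]; print(x,r.max() if len(r) else None,end="; ")
o,d=ray(s,(123,175)); 
E
```

```text
0 [[153.5, 162.2], [127.5, 190.3]]
0.015 [[152.4, 156.7], [126.1, 184.8]]
0.02 [[152.0, 154.9], [125.6, 183.0]]
0.025 [[151.7, 153.1], [125.1, 181.1]]
0.03 [[151.3, 151.2], [124.6, 179.3]]
112 164; 115 165; 118 172; 121 175; 124 176; 127 177; 130 153; 133 142; 136 140; 139 134; 142 135; 145 148; 148 149; 151 150; 154 199; 157 199; 160 199; 163 199;
```

The open fingertips end about 33 mm above the reported TCP, so they passed just over the plate. I'll shut them here in free air to see whether the tips come down to the TCP.

Call:
{"op": "jog_arm", "data": {"commands": [[0.0,0,0,0,0,0,0],[0.0,0,0,0,0,0,0],[0.0,0,0,0,0,0,0],[0.0,0,0,0,0,0,0],[0.0,0,0,0,0,0,0]], "grip_force": 5}}

```text
time: 3.52
position: [0.5227, -0.2374, 0.0948]
tool_rot: [2.682, 1.636, 0.0]
ft_force: [0.5, -0.2, 0.2]
grip_width: 0.604
grip_force: 0.0
```

```bash
python3 - <<'E'
from h import *
s=grab("scene"); st=ctrl.get_state(); p=np.array(st["position"])
print(p,st["grip_width"],[proj(s,p+[0,0,dz])[0].round(1).tolist() for dz in(0,.01,.02,.03)])
q=proj(s,p)[0]; cv2.circle(s[0],tuple(int(v) for v in q),1,(255,0,0),-1)
cv2.imwrite("pics/b4.png",cv2.resize(s[0][100:230,80:260,::-1],None,fx=3,fy=3))
E
```

```text
[ 0.522709   -0.23746856  0.09477588] 0.558881762868233 [[140.6, 175.7], [139.7, 172.1], [138.9, 168.4], [138.1, 164.7]]
```

View pics/b4.png

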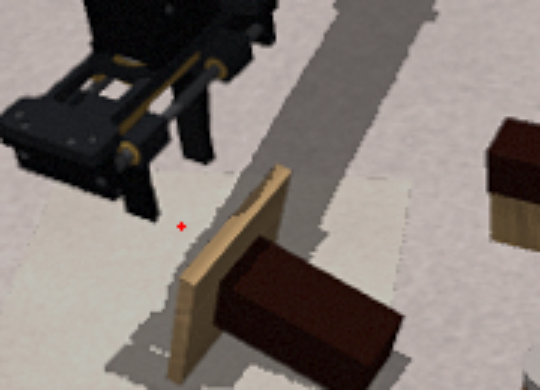

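The fingers slide in parallel, so shutting does not lower the tips. Their midpoint is still about 12 px too high in the scene, so the offset is either in height or in x. I'll compare the gripper body's outline in the top view under both assumptions.

```bash
python3 - <<'E'
from h import *
t=grab("top");s=grab("scene"); st=ctrl.get_state(); p=np.array(st["position"])
n=np.array([.45,.89,0]);ax=np.array([.89,-.45,0])
for nm,d in(("0",[0,0,0]),("dz",[0,0,.033]),("dx",[-.045,0,0])):
  print(nm,"mid tip scene",proj(s,p+d)[0].round(0),"top corners",[proj(t,p+d+[0,0,.07]+a*n+b*ax)[0].round(0).tolist() for a,b in((.0375,-.095),(-.0375,-.095),(.0375,.095),(-.0375,.095))])
print("seen approx low-left (369,245), low-right (420,269), top (424,140)")
print(st["grip_width"])
a=proj(s,np.array([.5557,-.167,.0925])+.046*ax)[0]; print("b1 pred near",a,"seen (157,189)")
# candidate offsets: solve tip mid seen in b1/b4
E
```

```text
0 mid tip scene [141. 176.] top corners [[360.0, 249.0], [401.0, 269.0], [405.0, 150.0], [446.0, 168.0]]
dz mid tip scene [138. 164.] top corners [[364.0, 249.0], [408.0, 270.0], [411.0, 145.0], [454.0, 164.0]]
dx mid tip scene [143. 161.] top corners [[361.0, 276.0], [403.0, 296.0], [406.0, 176.0], [448.0, 194.0]]
seen approx low-left (369,245), low-right (420,269), top (424,140)
0.46782441164967337
b1 pred near [161.22032851 202.22625503] seen (157,189)
```

An x offset is ruled out: the outline and the force-free pass both say the tips are about 33 mm higher than reported. I'll go back over the plate with the fingers open, then come down to TCP z = 0.062, which puts the real tips near 0.095.

Call:
{"op": "jog_arm", "data": {"commands": [[0.9,0,0,0.07,0,0,0],[0.9,0.025,0.05,0.07,0,0,0],[0.9,0.05,0.1,0.07,0,0,0],[0.9,0.07,0.138,0.07,0,0,0],[0.9,0.07,0.138,0.07,0,0,0]]}}

```text
time: 4.08
position: [0.5601, -0.1621, 0.1304]
tool_rot: [-2.675, -1.646, -0.006]
ft_force: [0.7, 1.0, -0.2]
grip_width: 0.768
grip_force: 0.0
```

Call:
{"op": "jog_arm", "data": {"commands": [[0.9,0,0,0,0,0,0],[0.9,0,0,0,0,0,0],[0.9,0,0,-0.04,0,0,0],[0.9,0,0,-0.08,0,0,0],[0.9,0,0,-0.1,0,0,0]]}}

```text
time: 4.5
position: [0.5556, -0.1703, 0.0775]
tool_rot: [-2.683, -1.632, 0.004]
ft_force: [-1.0, -1.0, -0.8]
grip_width: 0.897
grip_force: 0.0
```

Call:
{"op": "jog_arm", "data": {"commands": [[0.9,0,0,-0.02,0,0,0],[0.9,0,0,-0.036,0,0,0],[0.9,0,0,-0.036,0,0,0],[0.9,0,0,-0.036,0,0,0],[0.9,0,0,-0.036,0,0,0]]}}

```text
time: 4.92
position: [0.5583, -0.1688, 0.0626]
tool_rot: [2.681, 1.635, 0.001]
ft_force: [-0.8, -0.4, 0.5]
grip_width: 0.899
grip_force: 0.0
```

Call:
{"op": "jog_arm", "data": {"commands": [[0.9,-0.009,-0.018,0,0,0,0],[0.9,-0.018,-0.036,0,0,0,0],[0.9,-0.027,-0.053,0,0,0,0],[0.9,-0.036,-0.071,0,0,0,0],[0.9,-0.045,-0.089,0,0,0,0]]}}

```text
time: 5.33
position: [0.5345, -0.2147, 0.062]
tool_rot: [2.682, 1.634, -0.0]
ft_force: [0.7, -0.1, 0.1]
grip_width: 0.9
grip_force: 0.3
```

```bash
python3 - <<'E'
from h import *
s=grab("scene"); st=ctrl.get_state(); print(st["position"],st["ft_force"])
cv2.imwrite("pics/b5.png",cv2.resize(s[0][90:250,80:280,::-1],None,fx=2.5,fy=2.5))
E
```

```text
[ 0.53324874 -0.21744208  0.06181206] [-0.6335725  -1.63463656 -0.82858977]
```

View pics/b5.png

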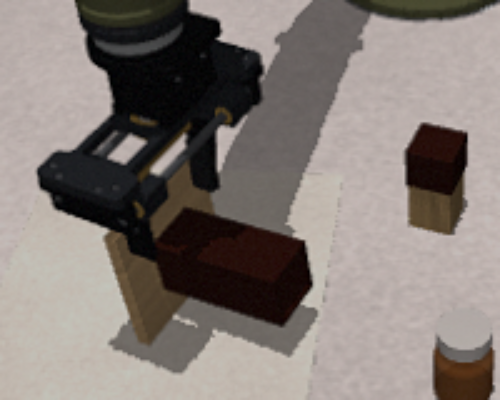

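The box is tipping: its plate, near (130,270), is now about vertical, and the box is between the fingers. I'll push past the tipping point, then rise clear.

Call:
{"op": "jog_arm", "data": {"commands": [[0.9,-0.007,-0.014,0,0,0,0],[0.9,-0.014,-0.028,0,0,0,0],[0.9,-0.021,-0.042,0,0,0,0],[0.9,-0.028,-0.056,0,0,0,0],[0.9,-0.036,-0.07,0,0,0,0]]}}

```text
time: 5.8
position: [0.5168, -0.2488, 0.0617]
tool_rot: [2.682, 1.636, -0.0]
ft_force: [0.3, -0.5, -0.3]
grip_width: 0.903
grip_force: 0.0
```

Call:
{"op": "jog_arm", "data": {"commands": [[0.9,-0.009,-0.018,0,0,0,0],[0.9,-0.018,-0.036,0.02,0,0,0],[0.9,-0.02,-0.04,0.1,0,0,0],[0.9,-0.02,-0.04,0.18,0,0,0],[0.9,-0.02,-0.04,0.24,0,0,0]]}}

```text
time: 6.22
position: [0.5074, -0.2693, 0.1856]
tool_rot: [2.68, 1.633, 0.002]
ft_force: [1.3, -0.8, 0.5]
grip_width: 0.901
grip_force: 0.0
```

Call:
{"op": "jog_arm", "data": {"commands": [[0.9,0,0,0.06,0,0,0],[0.9,0,0,0.1,0,0,0],[0.9,0,0,0.1,0,0,0],[0.9,0,0,0.1,0,0,0],[0.9,0,0,0.1,0,0,0]]}}

```text
time: 6.63
position: [0.5065, -0.2683, 0.2313]
tool_rot: [-2.682, -1.635, 0.001]
ft_force: [-0.1, -0.2, -0.6]
grip_width: 0.901
grip_force: 0.0
```

```bash
python3 - <<'E'
from h import *
s=grab("scene"); st=ctrl.get_state(); print(st["position"],st["tool_rot"],st["ft_force"])
hsv=cv2.cvtColor(s[0],cv2.COLOR_RGB2HSV)
# dark-brown saturated pixels in the box's region; print extent, and wood extent
b=(hsv[...,2]<75)&(hsv[...,1]>120)&((hsv[...,0]<15)|(hsv[...,0]>165)); w=(hsv[...,1]>75)&(hsv[...,2]>95)&(hsv[...,0]>8)&(hsv[...,0]<25)
for n,m in(("brown",b),("wood",w)):
  k=np.zeros_like(m,np.uint8); k[120:260,70:235]=m[120:260,70:235]
  N,l,stt,c=cv2.connectedComponentsWithStats(k)
  for i in range(1,N):
    if stt[i,4]>60: print(n,stt[i],c[i].round(0))
E
```

```text
[ 0.5062332  -0.26808765  0.23061788] [-2.68065842e+00 -1.63482412e+00  1.81110486e-03] [ 0.40782058 -0.81337924  0.08556678]
brown [  99  146   42   60 1624] [120. 175.]
wood [ 89 187  66  36 456] [111. 204.]
```

The box's brown area is now taller (60 px) than wide (42 px), with the wood plate below it, which fits standing up. Now to the cup.

Call:
{"op": "jog_arm", "data": {"commands": [[0.9,0.007,0.07,0,0,0,0.05],[0.9,0.014,0.14,0,0,0,0.1],[0.9,0.021,0.21,0,0,0,0.15],[0.9,0.028,0.28,0,0,0,0.2],[0.9,0.035,0.35,0,0,0,0.25]]}}

```text
time: 7.1
position: [0.5237, -0.0915, 0.2303]
tool_rot: [-2.567, -1.808, 0.003]
ft_force: [0.5, -1.0, -1.1]
grip_width: 0.897
grip_force: 0.0
```

Call:
{"op": "jog_arm", "data": {"commands": [[0.9,0.007,0.07,0,0,0,0.05],[0.9,0.014,0.14,0,0,0,0.1],[0.9,0.021,0.21,0,0,0,0.15],[0.9,0.028,0.28,0,0,0,0.2],[0.9,0.035,0.35,0,0,0,0.25]]}}

```text
time: 7.52
position: [0.5412, 0.0832, 0.2305]
tool_rot: [-2.443, -1.973, 0.003]
ft_force: [0.4, -0.1, -0.6]
grip_width: 0.899
grip_force: 0.0
```

Call:
{"op": "jog_arm", "data": {"commands": [[0.9,0.007,0.07,0,0,0,0],[0.9,0.014,0.14,0,0,0,0],[0.9,0.015,0.163,0,0,0,0],[0.9,0.015,0.163,0,0,0,0],[0.9,0.015,0.163,0,0,0,0]]}}

```text
time: 7.93
position: [0.5489, 0.1636, 0.2304]
tool_rot: [-2.443, -1.974, 0.004]
ft_force: [0.5, -0.4, -0.2]
grip_width: 0.902
grip_force: 0.0
```

Call:
{"op": "jog_arm", "data": {"commands": [[0.9,0,0,-0.075,0,0,0],[0.9,0,0,-0.15,0,0,0],[0.9,0,0,-0.225,0,0,0],[0.9,0,0,-0.3,0,0,0],[0.9,0,0,-0.352,0,0,0]]}}

```text
time: 8.35
position: [0.5478, 0.1594, 0.0516]
tool_rot: [-2.448, -1.968, 0.008]
ft_force: [-0.3, -0.2, 0.3]
grip_width: 0.899
grip_force: 0.0
```

Call:
{"op": "jog_arm", "data": {"commands": [[0.9,0.003,0.016,0,0,0,0],[0.9,0.007,0.032,0,0,0,0],[0.9,0.01,0.048,0,0,0,0],[0.9,0.013,0.064,0,0,0,0],[0.9,0.017,0.08,0,0,0,0]]}}

```text
time: 8.77
position: [0.5599, 0.2051, 0.0581]
tool_rot: [2.444, 1.971, 0.006]
ft_force: [0.3, 0.4, 0.7]
grip_width: 0.9
grip_force: 0.1
```

Call:
{"op": "jog_arm", "data": {"commands": [[0.9,0.003,0.016,0,0,0,0],[0.9,0.007,0.032,0,0,0,0],[0.9,0.01,0.048,0,0,0,0],[0.9,0.013,0.064,0,0,0,0],[0.9,0.017,0.08,0,0,0,0]]}}

```text
time: 9.18
position: [0.5667, 0.2444, 0.0558]
tool_rot: [-2.445, -1.972, 0.0]
ft_force: [-0.1, 1.1, -1.3]
grip_width: 0.901
grip_force: 0.0
```

Call:
{"op": "jog_arm", "data": {"commands": [[0.9,0.004,0.019,0,0,0,0],[0.9,0.008,0.038,0,0,0,0],[0.9,0.012,0.057,0.02,0,0,0],[0.9,0.012,0.057,0.1,0,0,0],[0.9,0.012,0.057,0.18,0,0,0]]}}

```text
time: 9.6
position: [0.5709, 0.2728, 0.1454]
tool_rot: [-2.442, -1.973, 0.006]
ft_force: [-0.3, 1.0, 0.7]
grip_width: 0.896
grip_force: 0.0
```

Call:
{"op": "jog_arm", "data": {"commands": [[0.9,0,0,0.08,0,0,0],[0.9,0,0,0.16,0,0,0],[0.9,0,0,0.24,0,0,0],[0.9,0,0,0.24,0,0,0],[0.9,0,0,0.24,0,0,0]]}}

```text
time: 10.02
position: [0.5738, 0.2739, 0.2697]
tool_rot: [2.444, 1.972, 0.01]
ft_force: [-0.1, 0.3, -0.2]
grip_width: 0.895
grip_force: 0.0
```

Call:
{"op": "jog_arm", "data": {"commands": [[0.9,0,-0.08,0,0,0,0],[0.9,0,-0.16,0,0,0,0],[0.9,0,-0.24,0,0,0,0],[0.9,0,-0.32,0,0,0,0],[0.9,0,-0.4,0,0,0,0]]}}

```text
time: 10.43
position: [0.5717, 0.0702, 0.2646]
tool_rot: [-2.444, -1.972, 0.003]
ft_force: [0.3, 0.1, -0.5]
grip_width: 0.904
grip_force: 0.0
```

```bash
python3 - <<'E'
from h import *
s=grab("scene"); t=grab("top"); st=ctrl.get_state(); print(st["time"],st["position"])
o=np.hstack([s[0][100:300,60:420],t[0][60:260,120:152]*0])[:,:360]
cv2.imwrite("pics/f.png",cv2.resize(np.vstack([s[0][110:300,50:430],t[0][130:270,70:450]])[...,::-1],None,fx=1.75,fy=1.75))
E
```

```text
10.5333 [0.57307107 0.0615344  0.26398618]
```

View pics/f.png

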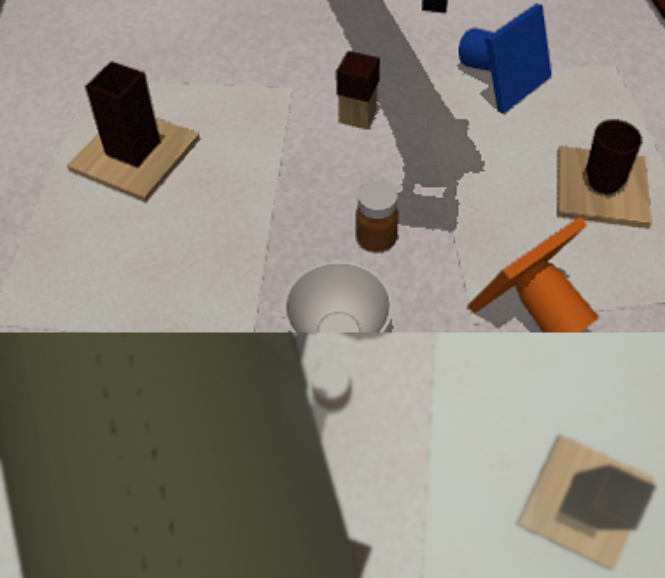

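The final picture shows the box (scene panel, near (125,130)) and the cup (near (610,170)) both upright and flat on their plates. The bowl, jar, block and look-alikes haven't moved, and the arm is clear of everything. Handing in.

```bash
python3 -c "
from bench import ctrl
print(ctrl.close_job())"
```

```text
the job is handed in; nothing more can be done
None
```

I pushed the box and then the cup upright with the open fingertips; in the last picture both stand flat on their plates close to where they lay, with nothing else moved, and I handed the job in at about 10.5 s.

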